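# Clear the check nest and trip its part-present switch with the V-block

### The arm

A 6-joint arm with a two-finger parallel gripper is mounted at the origin on a cart in front of the work surface, level with it; the furniture and walls round the work are solid. World frame = base frame: x ahead of the robot, y to its left, z up, the work surface at z = 0. Lengths are in m, angles in rad, forces in N, time in s.
With the tool pointing down it reaches from about 0.35 to 0.975 m from the base axis. Payload 4.9 kg.
Tool frame: the origin (TCP) lies at the very end of the fingers, on their centre line; the grasp point (between the pads) lies 19 mm behind it; z points along the fingers, y is the direction in which the jaws open and shut (so a half turn about z gives the same grasp; the last joint's range is limited). The gripper opens to 85 mm and grips with 20 to 120 N. Pads are 22 mm wide; open, the fingers measure 114 mm over their backs; the gripper's body (76 mm by 85 mm) begins 54 mm behind the grasp point. The pads swing forward as they close: fully open they stand 13 mm farther back than shut.
Start: joints at [1.092, 0.053, 1.613, -0, 1.476, -0.119], TCP at [0.22, 0.585, 0.231] pointing down, gripper open.
Joint ranges: [-3.01, 3.01], [-1.01, 2.22], [0.06, 2.58], [-1.02, 4.17], [0.09, 2.62], [-3.14, 3.14]. Speed limits (rad/s): [2.57, 2.57, 3.14, 3.14, 3.14, 3.14].

### API

Orientations are given as a unit quaternion [w, x, y, z].
In Python, from plant import monitor, eyes, manip gives the robot as it stands.
- The arm moves only by the tool step_arm, never from a script. Its argument "motion" is a list of rows, each a list of 7 numbers: the shift along the world's x, y, z scaled (see below), then the turn, a rotation vector about the world's x, y, z scaled (see below), then the closure in counts, from 0 (fully open) to 255 (shut). In form: [[x, y, z, ax, ay, az, grip], ...]. A call has 1 to 10 rows; each row is the pose to reach, as a shift and turn from the pose commanded when the call began; what a row does not reach only later rows make up. The controller multiplies each number of a shift by 0.5 m and each number of a turn by 1.5 rad. A row lasts 1/10 s, in which the tool goes at most 50 mm and 8.59 degrees, less where a joint would pass 70% of its speed; a pose out of reach is approached as far as the arm can. A call with a number of a shift or a turn outside -1 to 1 is refused whole. A call with a gripper value outside its range is refused whole. The fingers move at their own pace and stop on an object; the grip force is fixed at half the most. Time passes only in rows, so rows that repeat a pose let the fingers close. It gives the time, the measured TCP pose, the force and the opening at its end, in the units of the state.
- monitor.state(): the state, without advancing time (a new reading comes with each control period).
- eyes.grab_frame(name): name is "scene" or "side" or "wrist"; returns a dict with "pixels" (420x560x3 uint8, red, green, blue), "mtx" (3x3 intrinsics, pixels), "dist" ([k1, k2, p1, p2, k3] as OpenCV has them; the pictures are not rectified), "rvec" (rotation vector, rad) and "tvec" (3), from world to camera coordinates, as OpenCV has them; the wrist camera has in their place "hand_eye" (4x4, takes a point from camera to tool coordinates, whose origin is the TCP and whose axes are the flange's). Camera axes: x right, y down, z forward; pixel columns grow to the right and rows downward; lengths in m; the calibration is good to about 2 mm. A picture is of the moment at which its call begins: read the wrist's pose just before it. There is no depth.
- manip.job_done(): hands the job in, once; it reports no verdict.
Trained networks look in the newest picture that a camera, given by its name, has taken for a name from the list of things; names that differ only in an ending like _2 or _b are one class to them, and where a whole thing is asked for, a point or a joint stands for the part that bears it (a point fixed in the world has none). Each returns a list of dicts, best first, with "p" (0 to 1); they miss things now and then, are a little off and sometimes report something else, mostly with a low value. They report only what shows in the picture. A call takes as long as a camera call. They do not tell look-alikes from the thing itself.
- eyes.look_for(name, camera): "box" ([centre column, centre row, width, height] in pixels, round what is visible of it).
- eyes.pinpoint(name, camera): "uv" ([column, row] in pixels: a listed point, or the origin of a listed thing).
The state is a dict: "time": time; "joint_pos": joint angles; "joint_vel": joint speeds; "joint_efforts": joint torques, N m; "tool_pos": TCP position; "tool_rot": TCP orientation; "contact_force": force on the tool from outside, world axes, zero at the start; "ft_torque": the same for the moment, N m; "gripper_width": opening from 0.0 (shut) to 1.0 (fully open).
Only numpy, scipy, OpenCV 4.12 (cv2) and the standard library are available. Lean on these libraries where they do the work, as an engineer would, in place of code of your own. Each camera call takes 0.05 s, during which the arm holds its last target.

### The job

First pick the leftover U-bracket out of the check nest and leave it in the steel dish. Then load the V-block gently into the nest, standing flat and the right way up with its groove running along the line of the switch lever and the block up against both the back stop and the side stop, so that its underside holds the lever's red roller down flush with the plate. Let go of everything, and do not move or knock over the two locating pins, the gauge plate or the L-bracket.

Things in the scene. Friction and masses are not known exactly. Their poses are not given: they have to be found in the camera images.
- nest_seat (a point): Point on top of the fixed check nest's plate (14 mm above the table) under the centre of a fully home V-block; axes are the nest's. Two dark steel stops stand 7 mm above the plate: back stop, face at x = +22.5 mm (11 mm thick, y -33 to +29); side stop, face at y = +24 mm (11 mm thick, x -23 to +17). The block comes home by moving to +x and +y; the -x and -y sides have no stop.
- lever_roller (a point): Centre of the red roller (7 mm diameter and length) at the end of the steel switch lever (7 mm wide, 44 mm from pivot to roller). The lever runs along the nest's +x from its pivot at nest x = -58 mm, y = 0, 2 mm above the plate; pressed down it lies in a slot of the plate. Free, the roller stands at nest x = -15 mm, its top 14 mm above the plate.
- lever (a joint): Angle of the switch lever: 0 = free and raised, grows as it is pressed down, about 0.32 when the roller is flush with the plate, stop at 0.36. A light spring raises it (about 0.5 to 0.9 N at the roller).
- v_block_center (a point): Centre (18 mm above the underside) of the loose grey steel V-block: 45 mm long along its own x, 48 mm wide along its own y, 36 mm high, about 0.33 kg. The V groove is in its top and runs along its x; the outer faces at y = +-24 mm are plain and full height. The block looks the same turned by half a turn.
- u_bracket_center (a point): Centre (11 mm above the underside) of the loose leftover stamped steel U-bracket that stands on the nest's plate: 26 mm along its own x, 36 mm along its own y (outside of its two upright walls at y = +-18 mm, each about 2 mm thick), 22 mm high, open at the top, 45 g.
- dish: Round loose steel dish: 95 mm diameter at the rim, 28 mm high, inner floor 4 mm above the table (a few small weld nuts lie fixed on it), open about 86 mm at the rim and 64 mm at the floor. Origin at the centre of its underside, z up.
- pin_a: Bystander: round steel locating pin standing on its collar, 21 mm diameter, 42 mm high, close to one end face of the V-block. Origin at the centre of its underside.
- pin_b: Bystander: the second locating pin, as pin_a, close to the other end face of the V-block.
- gauge: Bystander: flat steel gauge plate 36 x 110 x 8 mm lying beside the dish, long along its own y. Origin at the centre of its underside.
- l_bracket: Bystander: stamped steel L-bracket 22 x 34 x 28 mm on the table beside the nest's open -y side. Origin at the centre of its underside.
- nest: The check nest, fixed to the table: grey metal plate, x -80 to +40 mm, y -49 to +49 mm, 14 mm thick. Origin on the table, 14 mm below nest_seat, same axes. On it a black switch housing at x -79 to -61, y -22 to +15 mm, 26 mm above the plate, with two steel pivot ears at x -63 to -51 mm, 10 mm above the plate.
- v_block: The V-block of v_block_center; same axes, origin at the centre of its underside.
- u_bracket: The U-bracket of u_bracket_center; same axes, origin at the centre of its underside.
Not all that is in view belongs to the job. Of the things that look like the v_block, the larger one is meant.

How it is judged:
On the way, in this order (a step that is already met when the one before it is completed fails the run):
1. the U-bracket lies in the dish (horizontal distance between u_bracket_center and dish below 0.032 m and z of u_bracket_center in the frame of dish below 0.036 m and angle between dish's own z axis and vertical below 0.15 rad), for 0.2 s.
2. the V-block stands against both stops of the nest and holds the lever down (x of v_block_center in the frame of nest_seat between -0.005 and 0.002 m and y of v_block_center in the frame of nest_seat between -0.005 and 0.002 m and z of v_block_center in the frame of nest_seat between 0.015 and 0.021 m and angle between v_block_center's own z axis and vertical below 0.07 rad and angle between the x axis of v_block_center and the x axis of nest_seat, either way round below 0.1 rad and value of joint lever above 0.27 rad), for 0.2 s.
At the end, for the whole second after the job is handed in: U-bracket in the upright dish (centre within 32 mm of its axis, below 36 mm). V-block flat on the plate, within 4 deg of level, groove within 0.1 rad of the lever's line, under 5 mm from both stops; lever at 0.27 rad or more. At rest; bystanders within 25 mm of their starts (all of step 1 and all of step 2 and linear speed of each of v_block, u_bracket below 0.01 m/s and distance of each of pin_a, pin_b, gauge, l_bracket from where it was at the start of the episode below 0.025 m); the robot touches nothing.
It fails at once if a locating pin is moved by 25 mm or tipped (distance of any of pin_a, pin_b from where it was at the start of the episode above 0.025 m or angle between any of pin_a, pin_b's own z axis and vertical above 0.5 rad).
It fails at once if the gauge plate or the L-bracket is moved by 25 mm or tipped over (distance of any of gauge, l_bracket from where it was at the start of the episode above 0.025 m or angle between l_bracket's own z axis and vertical above 0.5 rad).
It fails at once if the V-block is rammed into the nest (over 60 N) (contact force between v_block and nest above 60 N).
It fails at once if the V-block is let go over the nest more than 14 mm above its seat (horizontal distance between v_block_center and nest_seat below 0.035 m and z of v_block_center in the frame of nest_seat above 0.032 m and contact force between the fingers and v_block below 0.05 N).
It also fails if it takes over 70 s, if anything falls off the work surface, if the arm or the gripper's body presses on something with over 40 N, if the wrist force passes 120 N, or if a joint passes its speed limit or range.

## Working session

There is one attempt and no reset: what is moved stays moved. The work goes in short steps, Python scripts to look and compute and a tool call to move; the robot and the scene stay as the last step left them, time stands still between calls to the robot, and variables do not carry over. Pictures are saved under pics/ and viewed, and the job is handed in when it is done.

Besides the shell and the picture viewer there is one more tool, called after "Emit:" as name(argument=value, ...), one argument or row to a line, values as JSON. step_arm: Moves the arm, as the interface text tells. Its arguments: {"type":"object","properties":{"motion":{"type":"array","items":{"type":"array","items":{"type":"number"}}}},"required":["motion"]}

```bash
mkdir -p pics; ls; cat > h.py <<'E'
import numpy as np, cv2
from plant import monitor, eyes, manip
from scipy.spatial.transform import Rotation as R
def q2R(q): return R.from_quat([q[1],q[2],q[3],q[0]]).as_matrix()
def grab(name,fn=None):
    s=monitor.state(); f=eyes.grab_frame(name)
    if fn: cv2.imwrite('pics/'+fn,cv2.cvtColor(f['pixels'],cv2.COLOR_RGB2BGR))
    if 'rvec' in f and f['rvec'] is not None and name!='wrist':
        Rw=cv2.Rodrigues(np.array(f['rvec'],float))[0]; t=np.array(f['tvec'],float).ravel()
    else:
        H=np.array(f['hand_eye']); Rt=q2R(s['tool_rot']); p=np.array(s['tool_pos'])
        Rc=Rt@H[:3,:3]; pc=Rt@H[:3,3]+p
        Rw=Rc.T; t=-Rc.T@pc
    return dict(img=f['pixels'],K=np.array(f['mtx'],float),d=np.array(f['dist'],float),R=Rw,t=t)
def onplane(c,uv,z):
    uv=np.array(uv,float).reshape(-1,1,2)
    n=cv2.undistortPoints(uv,c['K'],c['d']).reshape(-1,2)
    ray=np.c_[n,np.ones(len(n))]@c['R']; o=-c['R'].T@c['t']
    return o+ray*((z-o[2])/ray[:,2])[:,None]
def proj(c,P):
    return cv2.projectPoints(np.array(P,float).reshape(-1,3),cv2.Rodrigues(c['R'])[0],c['t'],c['K'],c['d'])[0].reshape(-1,2)
def tri(cs,uvs):
    A=[];b=[]
    for c,uv in zip(cs,uvs):
        n=cv2.undistortPoints(np.array(uv,float).reshape(1,1,2),c['K'],c['d']).ravel()
        for k in range(2):
            A.append(c['R'][k]-n[k]*c['R'][2]); b.append(n[k]*c['t'][2]-c['t'][k])
    return np.linalg.lstsq(np.array(A),np.array(b),rcond=None)[0]
E
python3 - <<'E'
from h import *
print(monitor.state())
cs={n:grab(n,n+'0.png') for n in('scene','side','wrist')}
for n in cs:
    print(n, 'cam', -cs[n]['R'].T@cs[n]['t'])
    for o in ['nest_seat','lever_roller','v_block_center','u_bracket_center','dish','pin_a','gauge','l_bracket','nest','v_block','u_bracket']:
        print(n,o,[(np.round(r['uv']).tolist(),round(r['p'],2)) for r in eyes.pinpoint(o,n)])
E
```

```text
pics
{'time': 0.0, 'joint_pos': array([ 1.09202514e+00,  5.33854670e-02,  1.61430295e+00,  2.01265191e-05,
        1.47600925e+00, -1.19013186e-01]), 'joint_vel': array([0.00150185, 0.00016966, 0.00063279, 0.00153261, 0.00069015,
       0.00051711]), 'joint_efforts': array([-5.83897563e-04, -3.93652046e+01, -3.70188046e+01, -1.49750817e-04,
        6.78429191e-03,  4.29230710e-06]), 'tool_pos': array([0.21974003, 0.58442573, 0.23003995]), 'tool_rot': array([-3.19496245e-04,  1.78911374e-01,  9.83864631e-01, -1.00289363e-03]), 'contact_force': array([ 0.57045583, -0.04553051, -0.49871582]), 'ft_torque': array([ 0.03816493,  0.03217245, -0.01426514]), 'gripper_width': 0.9991508563057294}
scene cam [ 1.13721476 -0.17720767  1.10079821]
scene nest_seat [([292.0, 217.0], 0.87)]
scene lever_roller [([288.0, 211.0], 0.58)]
scene v_block_center [([327.0, 171.0], 0.51)]
scene u_bracket_center [([352.0, 194.0], 0.5)]
scene dish [([183.0, 254.0], 0.81), ([263.0, 242.0], 0.48)]
scene pin_a [([353.0, 196.0], 0.46)]
scene gauge [([149.0, 254.0], 0.96)]
scene l_bracket [([266.0, 241.0], 0.66)]
scen
[... 421 characters left out ...]
center [([295.0, 216.0], 0.46), ([331.0, 295.0], 0.18)]
side dish [([331.0, 298.0], 0.93), ([331.0, 333.0], 0.6)]
side pin_a [([252.0, 168.0], 0.36)]
side gauge [([328.0, 336.0], 0.81)]
side l_bracket [([317.0, 236.0], 0.72)]
side nest [([286.0, 219.0], 0.63)]
side v_block [([264.0, 176.0], 0.82), ([245.0, 197.0], 0.72)]
side u_bracket [([293.0, 215.0], 0.53)]
wrist cam [0.14138501 0.61461298 0.37338713]
wrist nest_seat []
wrist lever_roller []
wrist v_block_center [([94.0, 396.0], 0.44)]
wrist u_bracket_center []
wrist dish []
wrist pin_a [([137.0, 414.0], 0.41)]
wrist gauge []
wrist l_bracket []
wrist nest []
wrist v_block [([100.0, 391.0], 0.54), ([159.0, 411.0], 0.43)]
wrist u_bracket []
```

```bash
python3 - <<'E'
import cv2
for n in('scene','side'):
    i=cv2.imread(f'pics/{n}0.png'); 
    c=i[130:290,130:410] if n=='scene' else i[130:370,200:400]
    cv2.imwrite(f'pics/{n}0z.png',cv2.resize(c,None,fx=2.8 if n=='scene' else 2.5,fy=2.8 if n=='scene' else 2.5,interpolation=cv2.INTER_CUBIC))
E
```

```text
(no output)
```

View pics/scene0.png

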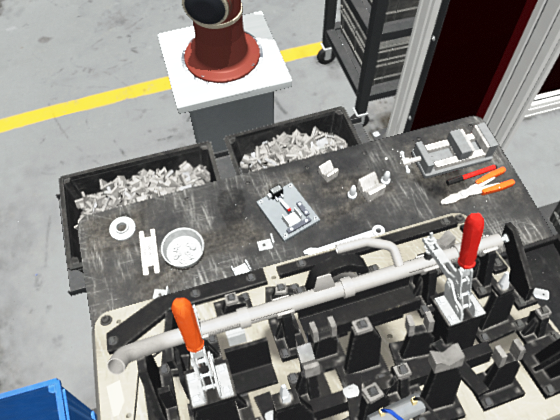

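View pics/scene0z.png

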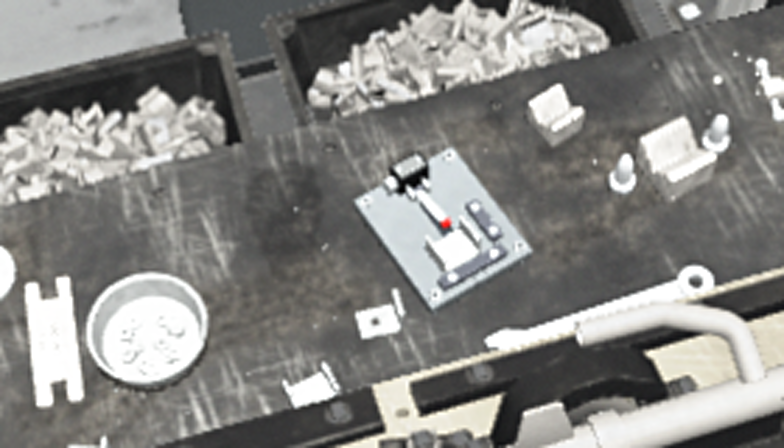

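View pics/side0z.png

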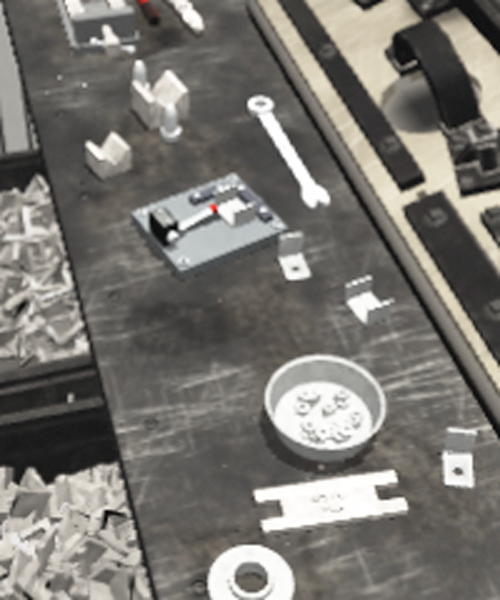

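View pics/wrist0.png

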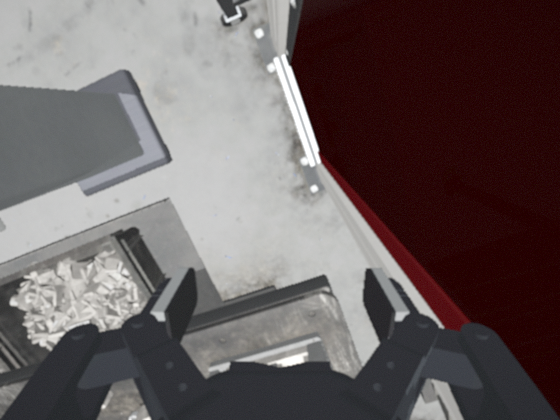

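```bash
python3 - <<'E'
from h import *
c=grab('scene');d=grab('side')
print('tool',q2R(monitor.state()['tool_rot']).round(3), proj(c,[0.22,0.585,0.23]))
def zs(x,y): return (130+x/2.8,130+y/2.8)
def ss(x,y): return (200+x/2.5,130+y/2.5)
for n,p,z in [('nest L',(355,203),.014),('nest top',(450,150),.014),('nest R',(532,250),.014),('nest bot',(434,305),.014),
 ('dish',(148,330),.028),('roller',(446,223),.028)]:
    print(n,onplane(c,zs(*p),z).round(4))
for n,p,z in [('nest L',(133,218),.014),('nest top',(235,176),.014),('nest R',(290,232),.014),('nest bot',(182,275),.014),('dishrim',(325,407),.028)]:
    print(n,onplane(d,ss(*p),z).round(4))
print('vb',onplane(c,(367,190),0),onplane(d,(264,176),0), 'pins', onplane(c,zs(622,187),0),onplane(c,zs(715,147),0))
w=grab('wrist'); H=eyes.grab_frame('wrist'); print(np.round(H['hand_eye'],3),H['mtx'])
E
```

```text
tool [[-0.936  0.352 -0.   ]
 [ 0.352  0.936 -0.   ]
 [ 0.    -0.    -1.   ]] [[ 4.65209149e+02 -4.50076654e-01]]
nest L [[ 0.5032 -0.039   0.014 ]]
nest top [[0.4771 0.052  0.014 ]]
nest R [[0.5888 0.0861 0.014 ]]
nest bot [[ 0.6128 -0.005   0.014 ]]
dish [[ 0.5741 -0.2278  0.028 ]]
roller [[0.5515 0.0245 0.028 ]]
nest L [[0.4728 0.0412 0.014 ]]
nest top [[0.587  0.0786 0.014 ]]
nest R [[ 0.6135 -0.0175  0.014 ]]
nest bot [[ 0.499  -0.0485  0.014 ]]
dishrim [[ 0.5675 -0.2373  0.028 ]]
vb [[0.53981507 0.22309579 0.        ]] [[0.54236736 0.22176017 0.        ]] pins [[0.54697991 0.18230731 0.        ]] [[0.53313676 0.27354548 0.        ]]
[[-0.001 -0.946 -0.323  0.084]
 [ 1.    -0.001  0.001  0.   ]
 [-0.001 -0.323  0.946 -0.143]
 [ 0.     0.     0.     1.   ]] [[294.66761139   0.         279.52333139]
 [  0.         294.66761139 209.75379811]
 [  0.           0.           1.        ]]
```

Emit:
step_arm(
  motion=[
    [0.06,-0.07,0.05,0,0,0,0],
    [0.12,-0.14,0.06,0,0,0,0],
    [0.19,-0.21,0.06,0,0,0,0],
    [0.25,-0.29,0.06,0,0,0,0],
    [0.32,-0.36,0.06,0,0,0,0],
    [0.38,-0.43,0.06,0,0,0,0],
    [0.45,-0.51,0.06,0,0,0,0],
    [0.51,-0.58,0.06,0,0,0,0],
    [0.58,-0.65,0.06,0,0,0,0],
    [0.64,-0.73,0.06,0,0,0,0],
  ],
)

```text
time: 3.0
tool_pos: [0.5414, 0.2184, 0.2616]
tool_rot: [0.0, 0.179, 0.984, 0.0]
contact_force: [0.8, -0.4, -0.8]
gripper_width: 0.996
```

Emit:
step_arm(
  motion=[
    [0,0,-0.04,0,0,0,0],
    [0,0,-0.08,0,0,0,0],
    [0,0,-0.1,0,0,0,0],
    [0,0,-0.1,0,0,0,0],
  ],
)

```text
time: 3.4
tool_pos: [0.5389, 0.2197, 0.2092]
tool_rot: [-0.002, 0.179, 0.984, -0.001]
contact_force: [-0.2, -0.4, -0.2]
gripper_width: 0.996
```

```bash
python3 - <<'E'
from h import *
w=grab('wrist','w1.png')
for o in ['v_block_center','v_block','pin_a']:
    for r in eyes.pinpoint(o,'wrist'): print(o,np.round(r['uv']),round(r['p'],2),onplane(w,r['uv'],.018 if 'center' in o else 0).round(4))
E
```

```text
v_block_center [196. 149.] 0.95 [[0.4654 0.1467 0.018 ]]
v_block_center [289. 188.] 0.63 [[0.5449 0.229  0.018 ]]
v_block [286. 184.] 0.95 [[0.5434 0.2267 0.    ]]
v_block [206. 149.] 0.63 [[0.47   0.1526 0.    ]]
pin_a [316. 160.] 0.75 [[0.5289 0.2701 0.    ]]
pin_a [250. 194.] 0.74 [[0.5399 0.181  0.    ]]
```

View pics/w1.png

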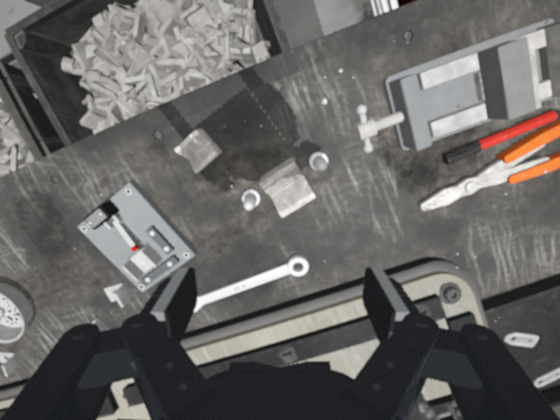

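Emit:
step_arm(
  motion=[
    [0,-0.08,0,0,0,0.09,0],
    [0.01,-0.16,0,0,0,0.18,0],
    [0.01,-0.24,0,0,0,0.27,0],
    [0.02,-0.32,0,0,0,0.35,0],
    [0.02,-0.4,-0.03,0,0,0.44,0],
    [0.02,-0.4,-0.06,0,0,0.44,0],
    [0.02,-0.4,-0.06,0,0,0.44,0],
    [0.02,-0.4,-0.06,0,0,0.44,0],
  ],
)

```text
time: 4.4
tool_pos: [0.5501, 0.0209, 0.1817]
tool_rot: [0.0, -0.15, 0.989, 0.0]
contact_force: [0.3, 0.1, -0.1]
gripper_width: 1.002
```

```bash
python3 - <<'E'
from h import *
w=grab('wrist','w2.png')
for o,z in [('nest_seat',.014),('lever_roller',.0245),('u_bracket_center',.025),('u_bracket',.014),('nest',0),('l_bracket',0)]:
    for r in eyes.pinpoint(o,'wrist'): print(o,np.round(r['uv']),round(r['p'],2),onplane(w,r['uv'],z).round(4))
i=cv2.imread('pics/w2.png');print(monitor.state()['tool_pos'])
E
```

```text
nest_seat [283. 202.] 0.93 [[0.5614 0.029  0.014 ]]
nest_seat [275. 208.] 0.28 [[0.571  0.0226 0.014 ]]
lever_roller [280. 194.] 0.69 [[0.5508 0.0223 0.0245]]
lever_roller [443. 231.] 0.55 [[0.5388 0.2104 0.0245]]
u_bracket_center [275. 211.] 0.92 [[0.5711 0.0234 0.025 ]]
u_bracket [273. 205.] 0.84 [[0.5679 0.0199 0.014 ]]
nest [280. 193.] 0.55 [[0.5568 0.0244 0.    ]]
l_bracket [209. 210.] 0.89 [[ 0.6002 -0.0485  0.    ]]
[0.55031018 0.02055007 0.18186284]
```

View pics/w2.png

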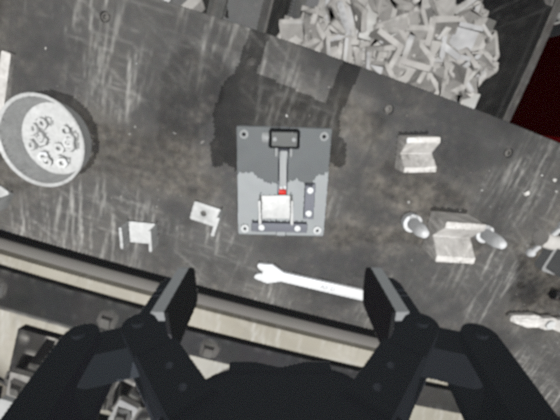

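Emit:
step_arm(
  motion=[
    [0,0,-0.06,0,0,0,0],
    [0,0,-0.12,0,0,0,0],
    [0,0,-0.15,0,0,0,0],
    [0,0,-0.15,0,0,0,0],
    [0,0,-0.15,0,0,0,0],
  ],
)

```text
time: 5.25
tool_pos: [0.5505, 0.02, 0.107]
tool_rot: [0.0, -0.15, 0.989, -0.0]
contact_force: [0.6, -0.2, 0.4]
gripper_width: 0.996
```

```bash
python3 - <<'E'
from h import *
w=grab('wrist','w3.png')
for o,z in [('nest_seat',.014),('lever_roller',.0245),('u_bracket_center',.025),('u_bracket',.014),('nest',0),('l_bracket',0)]:
    for r in eyes.pinpoint(o,'wrist'): print(o,np.round(r['uv']),round(r['p'],2),onplane(w,r['uv'],z).round(4))
i=cv2.imread('pics/w3.png');print(monitor.state()['tool_pos'])
cv2.imwrite('pics/w3z.png',cv2.resize(i[80:310,180:400],None,fx=2.6,fy=2.6,interpolation=cv2.INTER_CUBIC))
E
```

```text
nest_seat [282. 225.] 0.77 [[0.5603 0.0264 0.014 ]]
lever_roller [286. 215.] 0.94 [[0.5467 0.0253 0.0245]]
u_bracket_center [277. 237.] 0.81 [[0.5674 0.0241 0.025 ]]
u_bracket [278. 233.] 0.7 [[0.5682 0.0251 0.014 ]]
nest [192. 238.] 0.72 [[ 0.603 -0.048  0.   ]]
nest [282. 219.] 0.7 [[0.5598 0.0262 0.    ]]
l_bracket [189. 241.] 0.91 [[ 0.6066 -0.0505  0.    ]]
l_bracket [277. 240.] 0.71 [[0.5817 0.0277 0.    ]]
[0.55061893 0.0198933  0.1072813 ]
```

View pics/w3z.png

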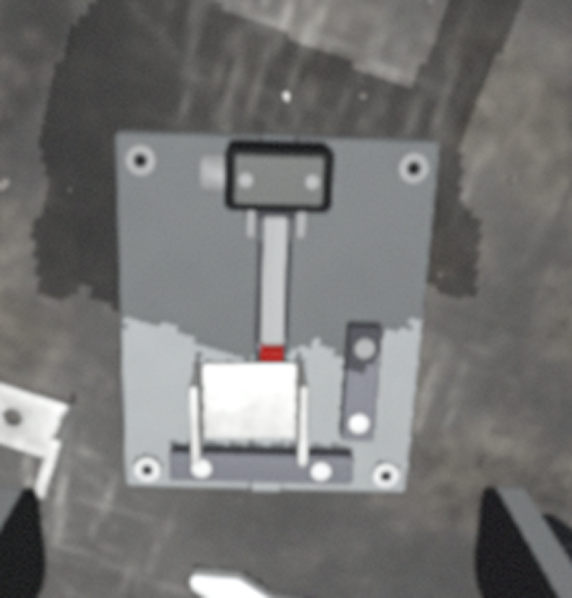

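```bash
cat >> h.py <<'E'
def fitrect(P,M):
    # rigid 2D fit model M->P
    P=np.array(P)[:,:2];M=np.array(M,float)
    a=M-M.mean(0);b=P-P.mean(0)
    th=np.arctan2((a[:,0]*b[:,1]-a[:,1]*b[:,0]).sum(),(a*b).sum())
    Rm=np.array([[np.cos(th),-np.sin(th)],[np.sin(th),np.cos(th)]])
    t=P.mean(0)-Rm@M.mean(0); return th,t,np.linalg.norm(P-(M@Rm.T+t),axis=1)
E
python3 - <<'E'
from h import *
w=grab('wrist')
z=lambda x,y:(180+x/2.6,80+y/2.6)
cor=[z(117,132),z(438,143),z(405,490),z(127,486)]
P=onplane(w,cor,.014); print(P.round(4))
th,t,res=fitrect(P,[(-.08,-.049),(-.08,.049),(.04,.049),(.04,-.049)])
print('nest',np.degrees(th),t,res)
Rn=np.array([[np.cos(th),-np.sin(th)],[np.sin(th),np.cos(th)]])
ton=lambda p:((p[:,:2]-t)@Rn).round(4)
print('stops z21', ton(onplane(w,[z(345,330),z(346,438),z(175,446),z(350,449)],.021)))
print('walls top z36',ton(onplane(w,[z(190,386),z(192,468),z(309,373),z(308,465)],.036)))
print('walls bottom', ton(onplane(w,[z(200,362),z(299,364),z(201,437),z(297,440)],.016)))
g=lambda x,y,zz: proj(w,[*(Rn@[x,y]+t),zz])[0]
print(proj(w,[0.5502,.0205,.107]))
for n,z_ in (('nest_seat',.014),):pass
c=grab('scene'); d=grab('side')
for cam in('scene','side'):
  for o in('nest_seat','u_bracket_center'):
    for r in eyes.pinpoint(o,cam): print(cam,o,r['p'],onplane(c if cam=='scene' else d,r['uv'],.014 if o=='nest_seat' else .025).round(4))
E
```

```text
[[ 0.4982 -0.04    0.014 ]
 [ 0.4727  0.0533  0.014 ]
 [ 0.587   0.0858  0.014 ]
 [ 0.6142 -0.0081  0.014 ]]
nest 15.66561054161916 [0.56229044 0.02812666] [0.00070196 0.0008016  0.00064391 0.00027628]
stops z21 [[-0.0216  0.023 ]
 [ 0.0161  0.0257]
 [ 0.0205 -0.0311]
 [ 0.0202  0.0273]]
walls top z36 [[-0.0075 -0.0247]
 [ 0.0204 -0.0242]
 [-0.0127  0.0111]
 [ 0.0184  0.0123]]
walls bottom [[-0.0077 -0.0231]
 [-0.0079  0.0093]
 [ 0.0195 -0.0228]
 [ 0.0198  0.0098]]
[[279.53114712 268.4587899 ]]
scene nest_seat 0.94 [[0.5652 0.0313 0.014 ]]
scene u_bracket_center 0.48 [[0.5657 0.0183 0.025 ]]
scene u_bracket_center 0.44 [[0.5597 0.1726 0.025 ]]
side nest_seat 0.71 [[0.5611 0.0297 0.014 ]]
side u_bracket_center 0.75 [[0.5676 0.0077 0.025 ]]
```

Emit:
step_arm(
  motion=[
    [0.037,0.007,0,0,0,-0.01,75],
    [0.037,0.007,-0.04,0,0,-0.01,75],
    [0.037,0.007,-0.08,0,0,-0.01,75],
    [0.037,0.007,-0.12,0,0,-0.01,75],
    [0.037,0.007,-0.15,0,0,-0.01,75],
    [0.037,0.007,-0.164,0,0,-0.01,75],
    [0.037,0.007,-0.164,0,0,-0.01,75],
  ],
)

```text
time: 6.65
tool_pos: [0.5677, 0.0235, 0.0232]
tool_rot: [-0.001, -0.142, 0.99, 0.0]
contact_force: [-0.1, 0.3, -0.1]
gripper_width: 0.705
```

```bash
python3 - <<'E'
from h import *
w=grab('wrist','w4.png')
print(monitor.state()['tool_pos'],monitor.state()['gripper_width'])
i=cv2.imread('pics/w4.png');cv2.imwrite('pics/w4z.png',cv2.resize(i[120:420,100:460],None,fx=2,fy=2,interpolation=cv2.INTER_CUBIC))
d=grab('side','s4.png')
i=cv2.imread('pics/s4.png');cv2.imwrite('pics/s4z.png',cv2.resize(i[130:270,210:370],None,fx=4,fy=4,interpolation=cv2.INTER_CUBIC))
E
```

```text
[0.56855356 0.02345777 0.02425316] 0.70539919064342
```

View pics/w4z.png

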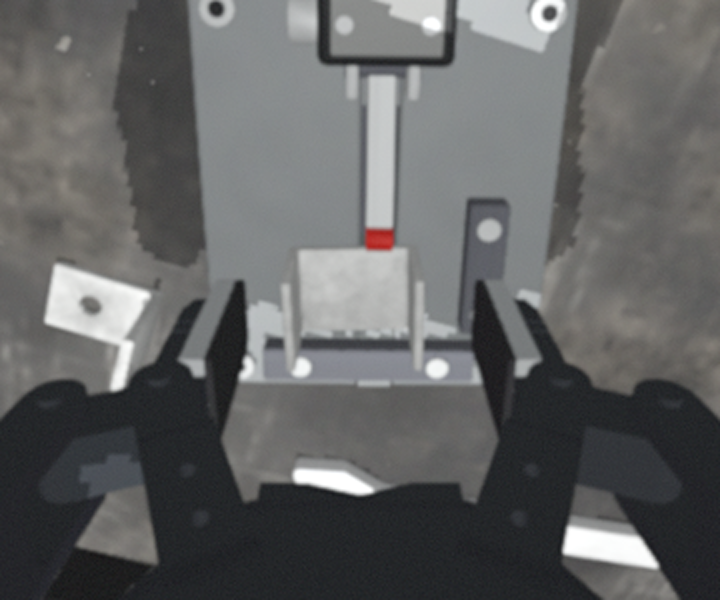

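View pics/s4z.png

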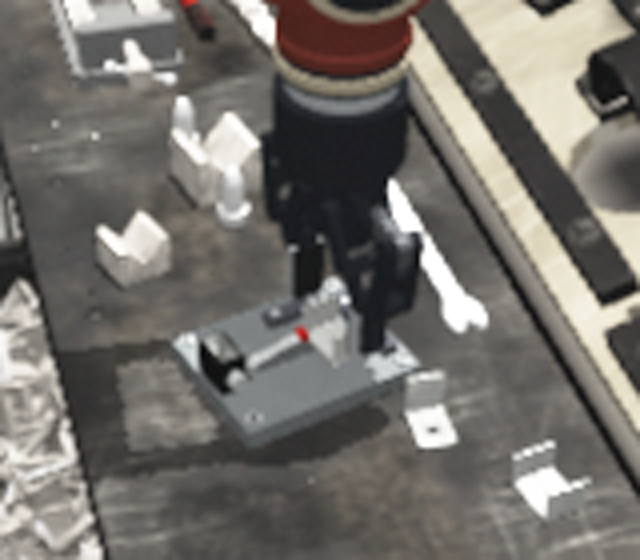

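Emit:
step_arm(
  motion=[
    [0,0,0,0,0,0,140],
    [0,0,0,0,0,0,170],
    [0,0,0,0,0,0,255],
    [0,0,0,0,0,0,255],
    [0,0,0,0,0,0,255],
    [0,0,0,0,0,0,255],
  ],
)

```text
time: 7.35
tool_pos: [0.5698, 0.0234, 0.0259]
tool_rot: [0.001, -0.142, 0.99, -0.0]
contact_force: [-0.9, 0.4, 5.9]
gripper_width: 0.396
```

```bash
python3 - <<'E'
from h import *
print(monitor.state()['contact_force'],monitor.state()['gripper_width'])
w=grab('wrist','w5.png')
i=cv2.imread('pics/w5.png');cv2.imwrite('pics/w5z.png',cv2.resize(i[120:420,100:460],None,fx=2,fy=2,interpolation=cv2.INTER_CUBIC))
E
```

```text
[-0.85038691  0.44719286  5.88182648] 0.39556673864560665
```

View pics/w5z.png

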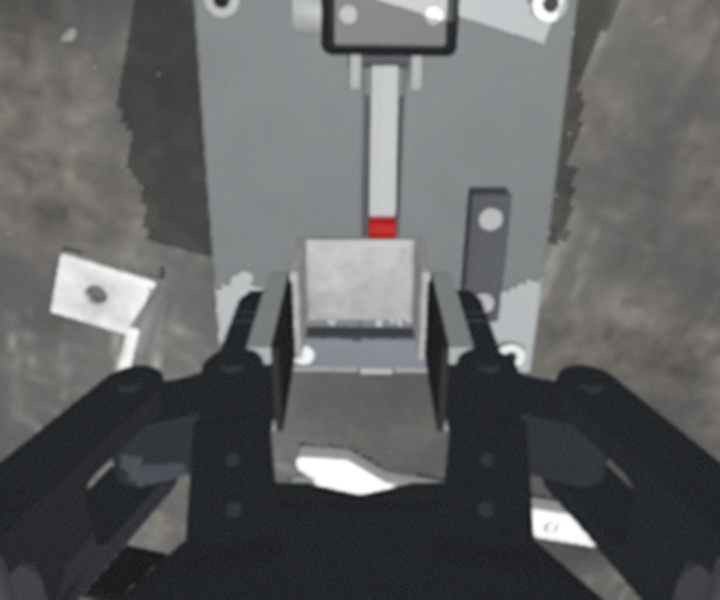

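Emit:
step_arm(
  motion=[
    [0,0,0.01,0,0,0,255],
    [0,0,0.03,0,0,0,255],
    [0,0,0.07,0,0,0,255],
    [0,0,0.13,0,0,0,255],
    [0,0,0.2,0,0,0,255],
    [0,0,0.2,0,0,0,255],
    [0,0,0.2,0,0,0,255],
  ],
)

```text
time: 8.1
tool_pos: [0.5692, 0.0234, 0.1258]
tool_rot: [0.001, -0.142, 0.99, -0.0]
contact_force: [-0.4, 0.2, -0.4]
gripper_width: 0.402
```

```bash
python3 - <<'E'
from h import *
s=monitor.state();print(s['tool_pos'],s['contact_force'],s['gripper_width'])
w=grab('wrist','w6.png');c=grab('scene');d=grab('side')
dd={'scene':c,'side':d}
for cam in dd:
    for r in eyes.pinpoint('dish',cam): print(cam,r['uv'],round(r['p'],2),onplane(dd[cam],r['uv'],0).round(4))
i=cv2.imread('pics/w6.png');cv2.imwrite('pics/w6z.png',cv2.resize(i[120:420,100:460],None,fx=2,fy=2,interpolation=cv2.INTER_CUBIC))
E
```

```text
[0.56915788 0.02340027 0.12578856] [-0.352305    0.24675196 -0.37064631] 0.4017656515513985
scene [183.1, 255.1] 0.78 [[ 0.5772 -0.2325  0.    ]]
side [288.2, 220.6] 0.74 [[0.556  0.0226 0.    ]]
side [327.0, 303.3] 0.73 [[ 0.5624 -0.2399  0.    ]]
```

View pics/w6z.png

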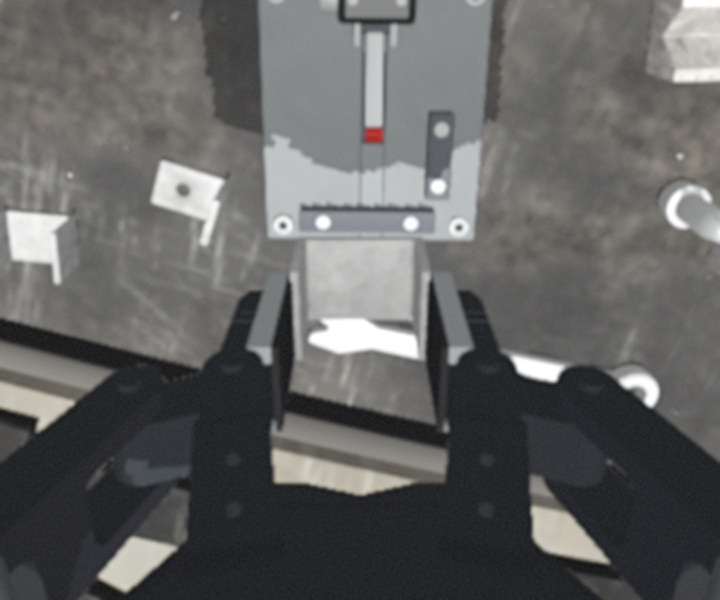

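Emit:
step_arm(
  motion=[
    [0,-0.09,0,0,0,0,255],
    [0,-0.18,0,0,0,0,255],
    [0,-0.27,0,0,0,0,255],
    [0,-0.36,0,0,0,0,255],
    [0,-0.45,0,0,0,0,255],
    [0,-0.516,0,0,0,0,255],
    [0,-0.516,0,0,0,0,255],
    [0,-0.516,0,0,0,0,255],
  ],
)

```text
time: 9.15
tool_pos: [0.5679, -0.2348, 0.1232]
tool_rot: [-0.001, -0.141, 0.99, 0.001]
contact_force: [0.1, 0.7, -0.7]
gripper_width: 0.4
```

```bash
python3 - <<'E'
from h import *
s=monitor.state();print(s['tool_pos'],s['gripper_width'])
w=grab('wrist','w7.png')
for r in eyes.pinpoint('dish','wrist'): print(r['uv'],round(r['p'],2),onplane(w,r['uv'],0).round(4))
E
```

```text
[ 0.56790473 -0.23477936  0.12316926] 0.400296494026565
[281.5, 204.5] 0.91 [[ 0.5691 -0.2314  0.    ]]
```

View pics/w7.png

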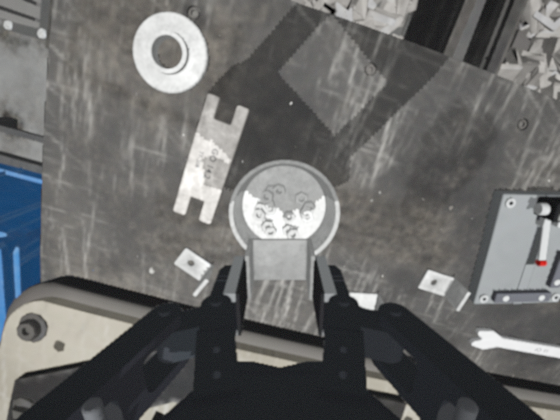

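```bash
python3 - <<'E'
from h import *
w=grab('wrist')
P=onplane(w,[(229,212),(341,212),(285,159)],.028);print(P.round(4))
from scipy.optimize import least_squares
r=least_squares(lambda q:np.linalg.norm(P[:,:2]-q,axis=1)-.0475,[.57,-.23]);print(r.x,r.fun)
E
```

```text
[[ 0.58   -0.2742  0.028 ]
 [ 0.553  -0.1818  0.028 ]
 [ 0.523  -0.2411  0.028 ]]
[ 0.56840853 -0.22743435] [ 6.98815083e-04  6.98376725e-04 -5.73458044e-05]
```

Emit:
step_arm(
  motion=[
    [0,0.012,-0.05,0,0,0,255],
    [0,0.012,-0.1,0,0,0,255],
    [0,0.012,-0.14,0,0,0,255],
    [0,0.012,-0.17,0,0,0,255],
    [0,0.012,-0.188,0,0,0,255],
    [0,0.012,-0.188,0,0,0,255],
    [0,0.012,-0.188,0,0,0,255],
  ],
)

```text
time: 10.0
tool_pos: [0.5691, -0.2286, 0.031]
tool_rot: [0.0, -0.142, 0.99, -0.0]
contact_force: [0.2, 0.6, -0.2]
gripper_width: 0.405
```

```bash
python3 - <<'E'
from h import *
s=monitor.state();print(s['tool_pos'],s['gripper_width'],s['contact_force'])
w=grab('wrist','w8.png')
E
```

```text
[ 0.56914041 -0.22858801  0.03104309] 0.40499431143289316 [ 0.23643791  0.5581258  -0.23417312]
```

View pics/w8.png

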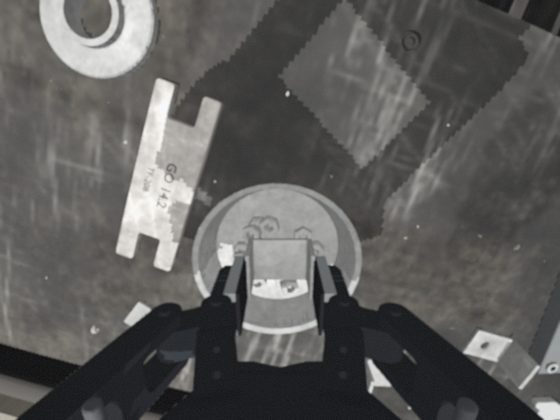

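Emit:
step_arm(
  motion=[
    [0,0,-0.01,0,0,0,255],
    [0,0,-0.012,0,0,0,255],
    [0,0,-0.012,0,0,0,120],
    [0,0,-0.012,0,0,0,120],
    [0,0,-0.012,0,0,0,120],
    [0,0,0.02,0,0,0,120],
    [0,0,0.08,0,0,0,100],
    [0,0,0.16,0,0,0,60],
    [0,0,0.2,0,0,0,0],
    [0,0,0.2,0,0,0,0],
  ],
)

```text
time: 11.05
tool_pos: [0.5715, -0.2301, 0.1368]
tool_rot: [0.004, -0.142, 0.99, -0.003]
contact_force: [0.2, -0.6, -0.3]
gripper_width: 1.002
```

```bash
python3 - <<'E'
from h import *
s=monitor.state();print(s['tool_pos'],s['gripper_width'],s['contact_force'])
w=grab('wrist','w9.png')
for r in eyes.pinpoint('u_bracket_center','wrist'): print(r['uv'],round(r['p'],2),onplane(w,r['uv'],0.017).round(4))
E
```

```text
[ 0.57149081 -0.23009674  0.13678264] 1.0019674147456656 [ 0.18191832 -0.57148099 -0.26132761]
[285.9, 198.6] 0.71 [[ 0.5662 -0.2255  0.017 ]]
```

View pics/w9.png

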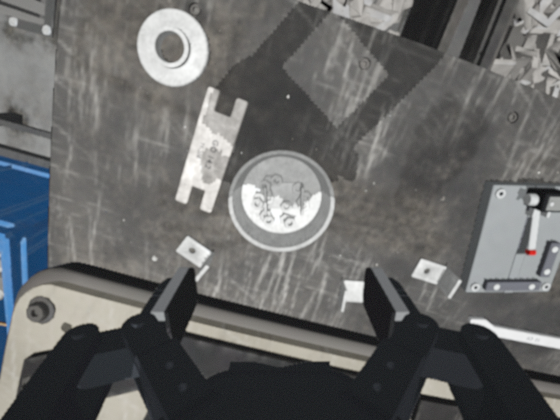

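```bash
python3 - <<'E'
import cv2
i=cv2.imread('pics/w9.png');cv2.imwrite('pics/w9z.png',cv2.resize(i[140:260,220:345],None,fx=5,fy=5,interpolation=cv2.INTER_CUBIC))
E
```

```text
(no output)
```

View pics/w9z.png

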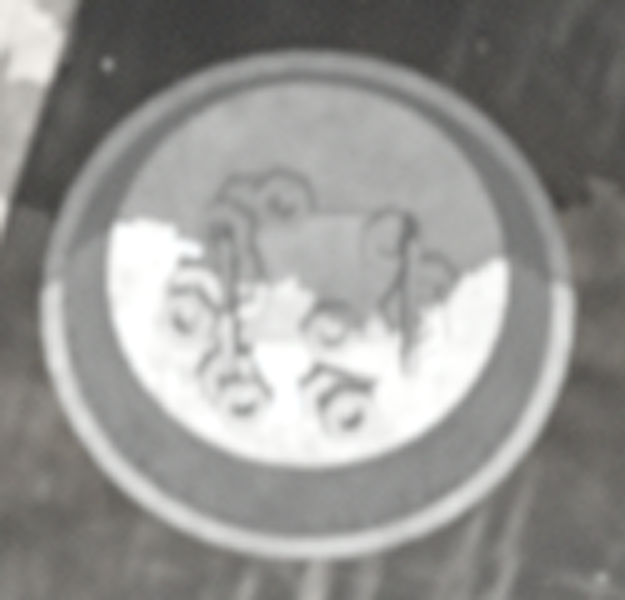

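Emit:
step_arm(
  motion=[
    [0,0.09,0.02,0,0,-0.1,0],
    [-0.01,0.18,0.02,0,0,-0.2,0],
    [-0.01,0.27,0.02,0,0,-0.3,0],
    [-0.02,0.36,0.02,0,0,-0.4,0],
    [-0.03,0.45,0.02,0,0,-0.5,0],
    [-0.04,0.54,0.02,0,0,-0.6,0],
    [-0.05,0.63,0.02,0,0,-0.7,0],
    [-0.06,0.72,0.02,0,0,-0.8,0],
    [-0.06,0.81,0.02,0,0,-0.9,0],
    [-0.06,0.9,0.02,0,0,-0.98,0],
  ],
)

```text
time: 12.15
tool_pos: [0.5369, 0.22, 0.1382]
tool_rot: [-0.001, 0.545, 0.838, -0.001]
contact_force: [0.4, 0.0, 0.2]
gripper_width: 1.002
```

Emit:
step_arm(
  motion=[
    [0,0.01,0,0,0,-0.1,0],
    [0,0.01,0,0,0,-0.15,0],
    [0,0.01,0,0,0,-0.15,0],
    [0,0.01,0,0,0,-0.15,0],
    [0,0.01,0,0,0,-0.15,0],
  ],
)

```text
time: 12.65
tool_pos: [0.5383, 0.2231, 0.1395]
tool_rot: [-0.0, 0.633, 0.774, -0.001]
contact_force: [0.1, -1.0, -0.6]
gripper_width: 0.998
```

```bash
python3 - <<'E'
from h import *
s=monitor.state();print(s['tool_pos'],s['joint_pos'].round(2))
w=grab('wrist','w10.png')
for o,z in(('v_block_center',.018),('pin_a',0)):
  for r in eyes.pinpoint(o,'wrist'): print(r['uv'],round(r['p'],2),onplane(w,r['uv'],z).round(4))
E
```

```text
[0.53827799 0.22308281 0.13948095] [ 0.27  0.03  1.8  -0.    1.32  0.07]
[286.5, 201.9] 0.88 [[0.5439 0.2259 0.018 ]]
[195.7, 256.8] 0.8 [[0.4658 0.151  0.018 ]]
[282.9, 147.3] 0.97 [[0.531  0.2728 0.    ]]
[276.2, 234.8] 0.57 [[0.5422 0.1831 0.    ]]
```

View pics/w10.png

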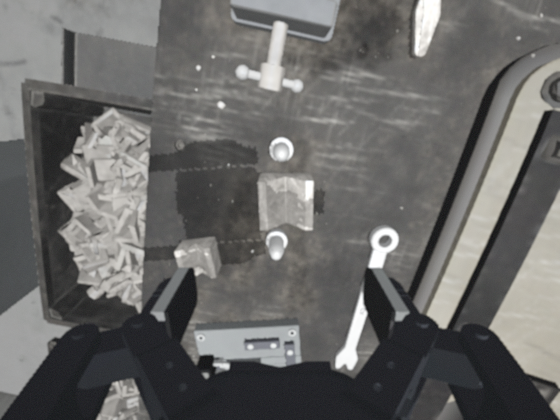

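Emit:
step_arm(
  motion=[
    [0.005,0,-0.04,0,0,0,0],
    [0.01,0,-0.08,0,0,0,0],
    [0.01,0,-0.08,0,0,0,0],
    [0.01,0,-0.08,0,0,0,0],
  ],
)

```text
time: 13.2
tool_pos: [0.5435, 0.2234, 0.1003]
tool_rot: [-0.0, 0.634, 0.774, -0.0]
contact_force: [-0.2, -0.1, -0.8]
gripper_width: 0.994
```

```bash
python3 - <<'E'
from h import *
s=monitor.state();print(s['tool_pos'],s['tool_rot'])
w=grab('wrist','w11.png')
for o,z in(('v_block_center',.018),('pin_a',0)):
  for r in eyes.pinpoint(o,'wrist'): print(r['uv'],round(r['p'],2),onplane(w,r['uv'],z).round(4))
i=cv2.imread('pics/w11.png');cv2.imwrite('pics/w11z.png',cv2.resize(i[110:310,200:380],None,fx=3,fy=3,interpolation=cv2.INTER_CUBIC))
E
```

```text
[0.54347037 0.22338495 0.10026551] [-2.58538307e-04  6.33596324e-01  7.73663698e-01 -3.39320621e-04]
[279.8, 214.9] 0.93 [[0.5427 0.2261 0.018 ]]
[178.3, 276.9] 0.84 [[0.4661 0.1512 0.018 ]]
[274.4, 154.9] 0.87 [[0.5293 0.2702 0.    ]]
[269.2, 254.4] 0.82 [[ 0.542   0.1798 -0.    ]]
```

View pics/w11z.png

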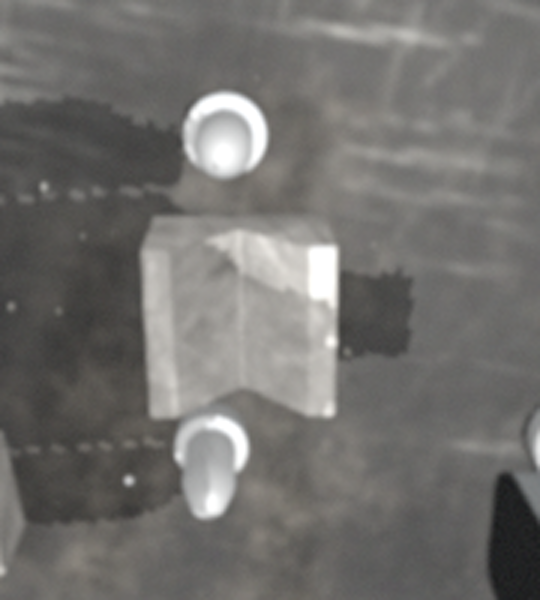

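```bash
python3 - <<'E'
from h import *
w=grab('wrist')
z=lambda x,y:(200+x/3,110+y/3)
P=onplane(w,[z(143,246),z(338,246),z(335,415),z(150,417)],.036);print(P.round(4))
# model: block x toward image up, y toward image left? right-handed: up=+x -> left=+y
th,t,res=fitrect(P,[(.0225,.024),(.0225,-.024),(-.0225,-.024),(-.0225,.024)])
print(np.degrees(th),t,res, [np.linalg.norm(P[i]-P[(i+1)%4]).round(4) for i in range(4)])
print(tri([w,w],[z(240,330)]*2) if 0 else '')
Pb=onplane(w,[z(226,137),z(211,447)],.003);print('pins',Pb)
R_=q2R(monitor.state()['tool_rot']);print(np.degrees(np.arctan2(R_[1,1],R_[0,1])))
E
```

```text
[[0.5161 0.2453 0.036 ]
 [0.563  0.2546 0.036 ]
 [0.5728 0.2099 0.036 ]
 [0.5254 0.1998 0.036 ]]
101.79698173293237 [0.54433702 0.22739426] [0.00076776 0.00039048 0.00059044 0.0006328 ] [np.float64(0.0478), np.float64(0.0458), np.float64(0.0485), np.float64(0.0464)]

pins [[0.53152343 0.27049244 0.003     ]
 [0.54516896 0.1766503  0.003     ]]
11.373401762121087
```

Emit:
step_arm(
  motion=[
    [0.002,0.008,0,0,0,0.004,45],
    [0.002,0.008,-0.04,0,0,0.004,45],
    [0.002,0.008,-0.08,0,0,0.004,45],
    [0.002,0.008,-0.12,0,0,0.004,45],
    [0.002,0.008,-0.15,0,0,0.004,45],
    [0.002,0.008,-0.17,0,0,0.004,45],
    [0.002,0.008,-0.176,0,0,0.004,45],
    [0.002,0.008,-0.176,0,0,0.004,45],
  ],
)

```text
time: 14.2
tool_pos: [0.5448, 0.2277, 0.0123]
tool_rot: [-0.0, 0.631, 0.776, -0.0]
contact_force: [0.2, -0.5, -0.5]
gripper_width: 0.822
```

```bash
python3 - <<'E'
from h import *
s=monitor.state();print(s['tool_pos'],s['gripper_width'],s['contact_force'])
w=grab('wrist','w12.png')
E
```

```text
[0.54478156 0.22769448 0.01231349] 0.8221544541471915 [ 0.19305564 -0.48433628 -0.48694345]
```

View pics/w12.png

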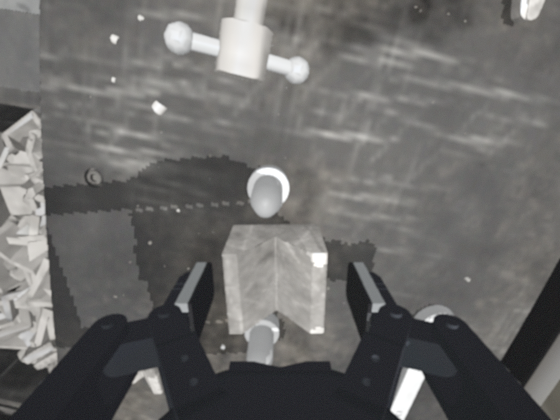

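Emit:
step_arm(
  motion=[
    [0,0,0,0,0,0,80],
    [0,0,0,0,0,0,110],
    [0,0,0,0,0,0,255],
    [0,0,0,0,0,0,255],
    [0,0,0,0,0,0,255],
    [0,0,0,0,0,0,255],
  ],
)

```text
time: 14.85
tool_pos: [0.5451, 0.2278, 0.0135]
tool_rot: [0.0, 0.631, 0.776, 0.0]
contact_force: [-3.3, -0.3, 5.5]
gripper_width: 0.546
```

```bash
python3 - <<'E'
from h import *
s=monitor.state();print(s['tool_pos'],s['tool_rot'],s['gripper_width'],s['contact_force'])
w=grab('wrist','w13.png')
for r in eyes.pinpoint('v_block_center','wrist'): print(r['uv'],round(r['p'],2),onplane(w,r['uv'],.018).round(4))
E
```

```text
[0.54511824 0.22778676 0.01352313] [2.09912652e-04 6.31216922e-01 7.75606239e-01 3.40670991e-04] 0.5455272519970151 [-3.30328413 -0.34450797  5.50321483]
[278.1, 276.0] 0.72 [[0.5442 0.2265 0.018 ]]
```

View pics/w13.png

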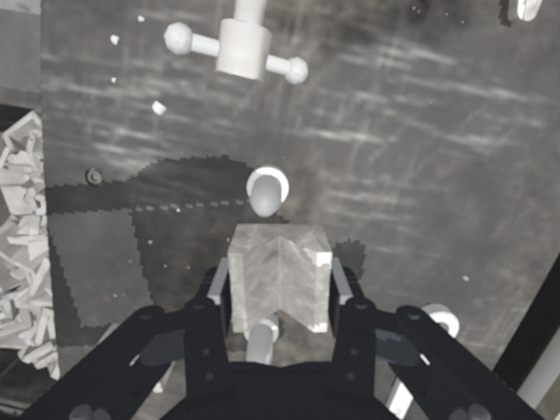

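Emit:
step_arm(
  motion=[
    [0,0,0.01,0,0,0,255],
    [0,0,0.03,0,0,0,255],
    [0,0,0.07,0,0,0,255],
    [0,0,0.12,0,0,0,255],
    [0,0,0.18,0,0,0,255],
    [0,0,0.22,0,0,0,255],
    [0,0,0.22,0,0,0.05,255],
    [0,0,0.22,0,0,0.1,255],
  ],
)

```text
time: 15.75
tool_pos: [0.5451, 0.2277, 0.1237]
tool_rot: [0.001, 0.57, 0.822, 0.001]
contact_force: [0.3, -1.0, -5.1]
gripper_width: 0.545
```

```bash
python3 - <<'E'
from h import *
s=monitor.state();print(s['tool_pos'],s['tool_rot'],s['gripper_width'],s['contact_force'])
w=grab('wrist','w14.png')
i=cv2.imread('pics/w14.png');cv2.imwrite('pics/w14z.png',cv2.resize(i[190:360,180:380],None,fx=3,fy=3,interpolation=cv2.INTER_CUBIC))
E
```

```text
[0.5451138  0.22772431 0.12369471] [6.90240353e-04 5.70082816e-01 8.21586530e-01 8.25199473e-04] 0.5446730005090419 [ 0.30011413 -1.01709819 -5.13417775]
```

View pics/w14z.png

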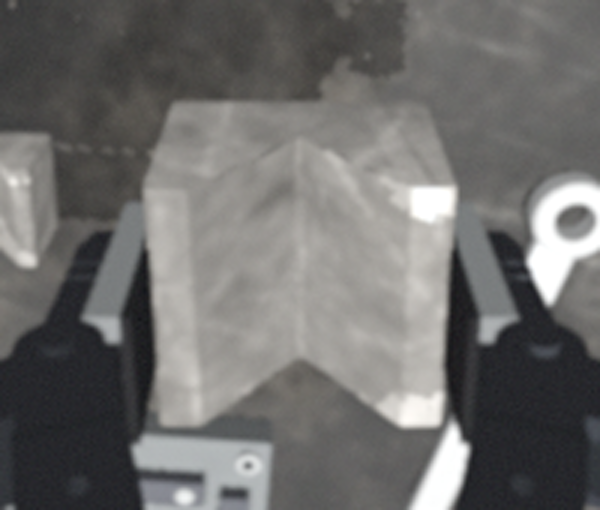

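```bash
python3 - <<'E'
from h import *
w=grab('wrist');s=monitor.state();Rt=q2R(s['tool_rot']);p=s['tool_pos']
z=lambda x,y:(180+x/3,190+y/3)
P=onplane(w,[z(145,187),z(457,187),z(443,428),z(160,426)],p[2]+.0225)
L=(P-p)@Rt;print(L.round(4))
print(L.mean(0), [np.linalg.norm(P[i]-P[(i+1)%4]).round(4) for i in range(4)])
th,t,r=fitrect(L,[(.0225,-.024),(.0225,.024),(-.0225,.024),(-.0225,-.024)]);print(np.degrees(th),t,r)
print(np.degrees(np.arctan2(Rt[1,1],Rt[0,1])))
E
```

```text
[[ 0.0221 -0.0236 -0.0225]
 [ 0.0222  0.0241 -0.0225]
 [-0.0237  0.0247 -0.0225]
 [-0.0235 -0.0236 -0.0225]]
[-0.00073245  0.00040539 -0.02250006] [np.float64(0.0477), np.float64(0.046), np.float64(0.0483), np.float64(0.0455)]
-0.1609480980143106 [-0.00073245  0.00040539] [0.00036512 0.00047881 0.0006449  0.00018551]
20.30319432487796
```

Emit:
step_arm(
  motion=[
    [0,-0.04,0,0,0,0.1,255],
    [0,-0.08,0,0,0,0.2,255],
    [0.01,-0.13,0,0,0,0.3,255],
    [0.01,-0.18,0,0,0,0.4,255],
    [0.02,-0.23,0,0,0,0.5,255],
    [0.02,-0.28,0,0,0,0.6,255],
    [0.027,-0.33,0,0,0,0.7,255],
    [0.027,-0.37,0,0,0,0.8,255],
    [0.027,-0.4,0,0,0,0.9,255],
    [0.027,-0.409,0,0,0,0.993,255],
  ],
)

```text
time: 16.85
tool_pos: [0.5578, 0.0216, 0.1219]
tool_rot: [-0.0, -0.137, 0.991, -0.0]
contact_force: [1.0, 0.5, -4.1]
gripper_width: 0.543
```

Emit:
step_arm(
  motion=[
    [0,0,-0.02,0,0,0,255],
    [0,0,-0.04,0,0,0,255],
    [0,0,-0.06,0,0,0,255],
    [0,0,-0.06,0,0,0,255],
    [0,0,-0.06,0,0,0,255],
  ],
)

```text
time: 17.35
tool_pos: [0.5576, 0.0235, 0.0914]
tool_rot: [-0.001, -0.136, 0.991, 0.0]
contact_force: [-0.5, 0.0, -3.7]
gripper_width: 0.543
```

```bash
python3 - <<'E'
from h import *
s=monitor.state();Rt=q2R(s['tool_rot']);print(s['tool_pos'],np.degrees(np.arctan2(Rt[1,1],Rt[0,1])),Rt[:,2],s['contact_force'])
w=grab('wrist','w15.png');d=grab('side','s15.png')
i=cv2.imread('pics/s15.png');cv2.imwrite('pics/s15z.png',cv2.resize(i[130:270,210:370],None,fx=4,fy=4,interpolation=cv2.INTER_CUBIC))
E
```

```text
[0.55762306 0.02353494 0.09140231] 105.63470954979911 [-1.61104646e-03  1.95600995e-04 -9.99998683e-01] [-0.48254258  0.03048644 -3.67439625]
```

View pics/w15.png

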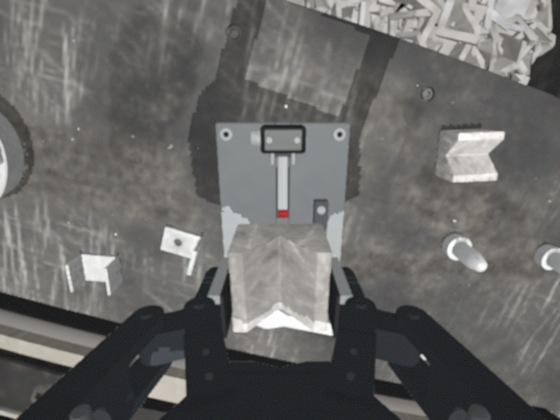

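View pics/s15z.png

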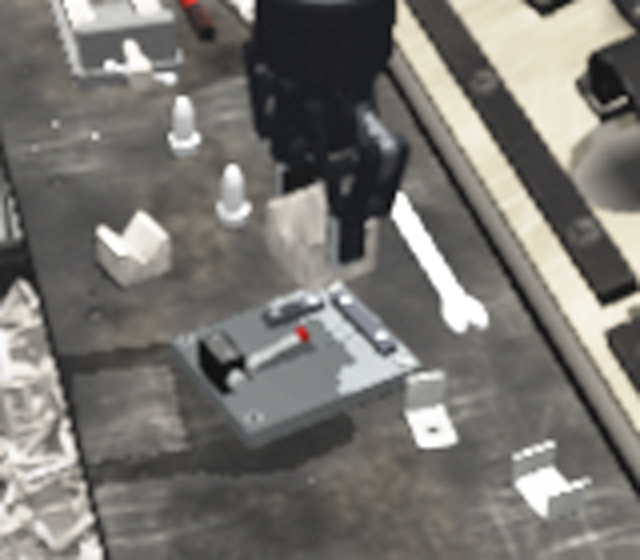

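```bash
python3 - <<'E'
from h import *
i=cv2.imread('pics/w15.png');cv2.imwrite('pics/w15z.png',cv2.resize(i[110:240,205:365],None,fx=5,fy=5,interpolation=cv2.INTER_CUBIC))
E
```

```text
(no output)
```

View pics/w15z.png

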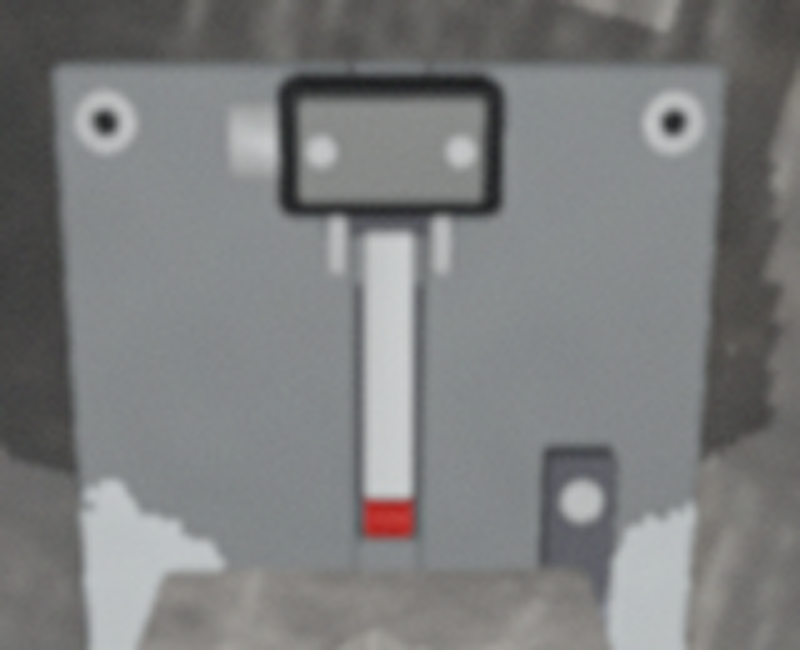

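```bash
python3 - <<'E'
from h import *
w=grab('wrist')
th=np.radians(15.67);t=np.array([.56229,.02813]);Rn=np.array([[np.cos(th),-np.sin(th)],[np.sin(th),np.cos(th)]])
ton=lambda p:((p[:,:2]-t)@Rn).round(4)
z=lambda x,y:(205+x/5,110+y/5)
print('top corners',ton(onplane(w,[z(53,64),z(724,66)],.014)))
print('left/right edges',ton(onplane(w,[z(70,350),z(705,350),z(84,560),z(690,560)],.014)))
print('slot',ton(onplane(w,[z(357,350),z(422,350)],.014)))
print('sidestop',ton(onplane(w,[z(545,452),z(541,560)],.021)))
p=monitor.state()['tool_pos'];print('tcp in nest',ton(p[None]))
E
```

```text
top corners [[-0.0796 -0.0492]
 [-0.0792  0.0484]]
left/right edges [[-0.037  -0.0495]
 [-0.0368  0.0485]
 [-0.0022 -0.0495]
 [-0.0021  0.0486]]
slot [[-0.0368 -0.0052]
 [-0.0368  0.0048]]
sidestop [[-0.0225  0.0235]
 [-0.0048  0.0235]]
tcp in nest [[-0.0048 -0.0037]]
```

Emit:
step_arm(
  motion=[
    [0,0,-0.03,0,0,0,255],
    [0,0,-0.06,0,0,0,255],
    [0,0,-0.08,0,0,0,255],
    [0,0,-0.095,0,0,0,255],
    [0,0,-0.105,0,0,0,255],
    [0,0,-0.112,0,0,0,255],
    [0,0,-0.117,0,0,0,255],
    [0,0,-0.117,0,0,0,255],
  ],
)

```text
time: 18.3
tool_pos: [0.5583, 0.0231, 0.0339]
tool_rot: [0.0, -0.136, 0.991, -0.0]
contact_force: [0.1, 0.5, -3.1]
gripper_width: 0.543
```

```bash
python3 - <<'E'
from h import *
s=monitor.state();Rt=q2R(s['tool_rot']);print(s['tool_pos'],s['contact_force'])
th=np.radians(15.67);t=np.array([.56229,.02813]);Rn=np.array([[np.cos(th),-np.sin(th)],[np.sin(th),np.cos(th)]])
print((s['tool_pos'][:2]-t)@Rn)
d=grab('side','s16.png')
i=cv2.imread('pics/s16.png');cv2.imwrite('pics/s16z.png',cv2.resize(i[160:260,230:350],None,fx=5,fy=5,interpolation=cv2.INTER_CUBIC))
E
```

```text
[0.55831646 0.0230844  0.03387158] [ 0.10220639  0.489574   -3.08919478]
[-0.00518866 -0.00378484]
```

View pics/s16z.png

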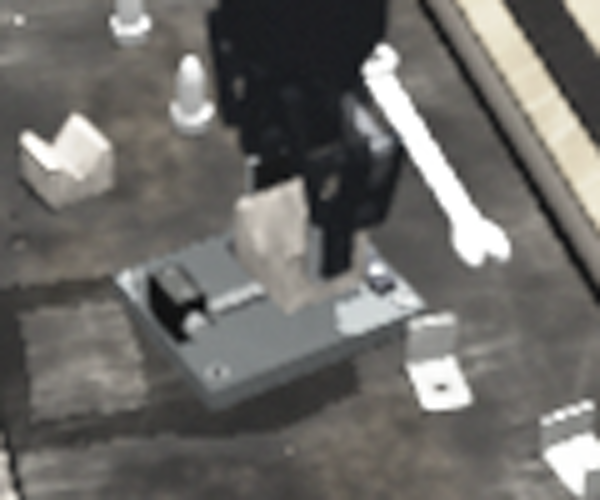

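Emit:
step_arm(
  motion=[
    [0,0,-0.002,0,0,0,255],
    [0,0,-0.004,0,0,0,255],
    [0,0,-0.006,0,0,0,255],
    [0,0,-0.008,0,0,0,255],
    [0,0,-0.01,0,0,0,255],
    [0,0,-0.01,0,0,0,255],
  ],
)

```text
time: 18.95
tool_pos: [0.5581, 0.0231, 0.0287]
tool_rot: [-0.0, -0.136, 0.991, 0.0]
contact_force: [-0.5, 0.2, -3.4]
gripper_width: 0.542
```

Emit:
step_arm(
  motion=[
    [0.001,0.0003,0,0,0,0,255],
    [0.002,0.0006,0,0,0,0,255],
    [0.003,0.0009,0,0,0,0,255],
    [0.004,0.0011,0,0,0,0,255],
    [0.004,0.0011,0,0,0,0,255],
  ],
)

```text
time: 19.45
tool_pos: [0.5602, 0.0237, 0.0288]
tool_rot: [-0.0, -0.136, 0.991, 0.0]
contact_force: [-0.4, -0.7, -3.9]
gripper_width: 0.544
```

Emit:
step_arm(
  motion=[
    [0.001,0.0003,0,0,0,0,255],
    [0.002,0.0006,0,0,0,0,255],
    [0.002,0.0006,0,0,0,0,255],
  ],
)

```text
time: 19.75
tool_pos: [0.5613, 0.024, 0.0289]
tool_rot: [0.0, -0.136, 0.991, -0.0]
contact_force: [-0.8, 0.0, -2.8]
gripper_width: 0.545
```

Emit:
step_arm(
  motion=[
    [0.001,0.0003,0,0,0,0,255],
    [0.001,0.0003,0,0,0,0,255],
  ],
)

```text
time: 19.95
tool_pos: [0.5617, 0.0241, 0.0288]
tool_rot: [0.0, -0.136, 0.991, 0.0]
contact_force: [-1.3, -0.6, -3.4]
gripper_width: 0.552
```

Emit:
step_arm(
  motion=[
    [0.001,0.0003,0,0,0,0,255],
    [0.001,0.0003,0,0,0,0,255],
  ],
)

```text
time: 20.15
tool_pos: [0.5622, 0.0243, 0.0288]
tool_rot: [0.0, -0.136, 0.991, -0.0]
contact_force: [-0.4, -0.0, -4.2]
gripper_width: 0.545
```

Emit:
step_arm(
  motion=[
    [0.001,0.0003,0,0,0,0,255],
    [0.001,0.0003,0,0,0,0,255],
  ],
)

```text
time: 20.35
tool_pos: [0.5623, 0.0243, 0.0288]
tool_rot: [-0.001, -0.136, 0.991, -0.0]
contact_force: [-2.2, 0.5, -2.1]
gripper_width: 0.544
```

Emit:
step_arm(
  motion=[
    [0.001,0.0003,0,0,0,0,255],
    [0.001,0.0003,0,0,0,0,255],
  ],
)

```text
time: 20.55
tool_pos: [0.5623, 0.0243, 0.0286]
tool_rot: [-0.001, -0.136, 0.991, -0.0]
contact_force: [-5.3, -1.6, -0.7]
gripper_width: 0.545
```

Emit:
step_arm(
  motion=[
    [-0.0012,0.0003,0,0,0,0,255],
    [-0.0015,0.0013,0,0,0,0,255],
    [-0.0018,0.0023,0,0,0,0,255],
    [-0.0021,0.0033,0,0,0,0,255],
    [-0.0024,0.0043,0,0,0,0,255],
    [-0.0024,0.0043,0,0,0,0,255],
  ],
)

```text
time: 21.15
tool_pos: [0.5617, 0.0266, 0.0286]
tool_rot: [-0.0, -0.136, 0.991, -0.0]
contact_force: [-2.2, -3.4, -3.0]
gripper_width: 0.547
```

Emit:
step_arm(
  motion=[
    [-0.0003,0.001,0,0,0,0,255],
    [-0.0003,0.001,0,0,0,0,255],
  ],
)

```text
time: 21.35
tool_pos: [0.5616, 0.027, 0.0286]
tool_rot: [-0.0, -0.136, 0.991, -0.0]
contact_force: [-3.2, -4.2, -4.9]
gripper_width: 0.545
```

Emit:
step_arm(
  motion=[
    [-0.0005,-0.0007,-0.001,0,0,0,255],
    [-0.0005,-0.0007,-0.002,0,0,0,255],
    [-0.0005,-0.0007,-0.002,0,0,0,255],
  ],
)

```text
time: 21.65
tool_pos: [0.5616, 0.0269, 0.0282]
tool_rot: [-0.0, -0.136, 0.991, 0.0]
contact_force: [-4.5, -3.4, 0.3]
gripper_width: 0.544
```

Emit:
step_arm(
  motion=[
    [0,0,-0.001,0,0,0,255],
    [0,0,-0.001,0,0,0,255],
  ],
)

```text
time: 21.85
tool_pos: [0.5615, 0.0269, 0.0278]
tool_rot: [-0.0, -0.136, 0.991, 0.0]
contact_force: [-5.7, -2.4, 0.2]
gripper_width: 0.547
```

Emit:
step_arm(
  motion=[
    [-0.0005,-0.0005,0,0,0,0,255],
    [-0.0008,-0.0008,-0.001,0,0,0,255],
    [-0.0008,-0.0008,-0.001,0,0,0,255],
  ],
)

```text
time: 22.15
tool_pos: [0.5616, 0.0269, 0.0275]
tool_rot: [0.0, -0.136, 0.991, 0.0]
contact_force: [-4.5, -1.2, 2.4]
gripper_width: 0.55
```

Emit:
step_arm(
  motion=[
    [0,0,-0.001,0,0,0,255],
    [0,0,-0.001,0,0,0,255],
  ],
)

```text
time: 22.35
tool_pos: [0.5616, 0.0269, 0.0275]
tool_rot: [0.0, -0.136, 0.991, 0.0]
contact_force: [-7.0, -1.3, 5.4]
gripper_width: 0.545
```

```bash
python3 - <<'E'
from h import *
s=monitor.state();Rt=q2R(s['tool_rot']);print(s['tool_pos'],s['contact_force'],s['gripper_width'])
w=grab('wrist','w17.png');d=grab('side','s17.png')
i=cv2.imread('pics/s17.png');cv2.imwrite('pics/s17z.png',cv2.resize(i[160:260,230:350],None,fx=5,fy=5,interpolation=cv2.INTER_CUBIC))
E
```

```text
[0.56156674 0.026867   0.02754528] [-6.96178862 -1.31273756  5.44647551] 0.5454116008017913
```

View pics/s17z.png

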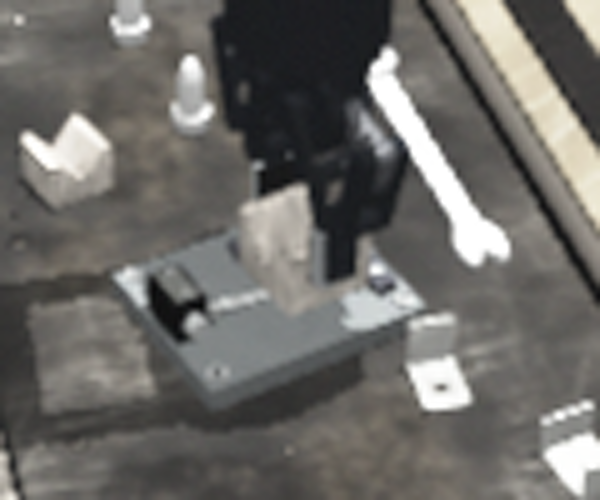

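View pics/w17.png

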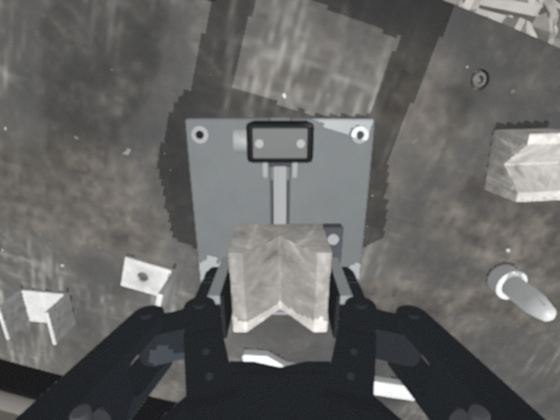

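Emit:
step_arm(
  motion=[
    [0,0,0,0,0,0,90],
    [0,0,0,0,0,0,60],
    [0,0,0,0,0,0,45],
    [0,0,0,0,0,0,45],
    [0,0,0.02,0,0,0,45],
    [0,0,0.06,0,0,0,45],
    [0,0,0.12,0,0,0,45],
    [0,0,0.18,0,0,0,45],
    [0,0,0.18,0,0,0,0],
    [0,0,0.18,0,0,0,0],
  ],
)

```text
time: 23.45
tool_pos: [0.5621, 0.0264, 0.118]
tool_rot: [0.001, -0.136, 0.991, -0.0]
contact_force: [0.1, -0.6, 0.1]
gripper_width: 1.002
```

```bash
python3 - <<'E'
from h import *
s=monitor.state();print(s['tool_pos'],s['contact_force'],s['gripper_width'])
w=grab('wrist','w18.png');d=grab('side','s18.png');c=grab('scene','c18.png')
i=cv2.imread('pics/w18.png');cv2.imwrite('pics/w18z.png',cv2.resize(i[90:310,180:400],None,fx=2.6,fy=2.6,interpolation=cv2.INTER_CUBIC))
i=cv2.imread('pics/s18.png');cv2.imwrite('pics/s18z.png',cv2.resize(i[150:350,230:390],None,fx=3,fy=3,interpolation=cv2.INTER_CUBIC))
for r in eyes.pinpoint('v_block_center','wrist'): print(r['uv'],round(r['p'],2),onplane(w,r['uv'],.032).round(4))
E
```

```text
[0.56207214 0.02642806 0.11795645] [ 0.08605418 -0.63055154  0.09334545] 1.0016564928257679
[446.9, 140.0] 0.93 [[0.4672 0.1352 0.032 ]]
[277.1, 217.3] 0.66 [[0.564  0.0256 0.032 ]]
```

View pics/w18z.png

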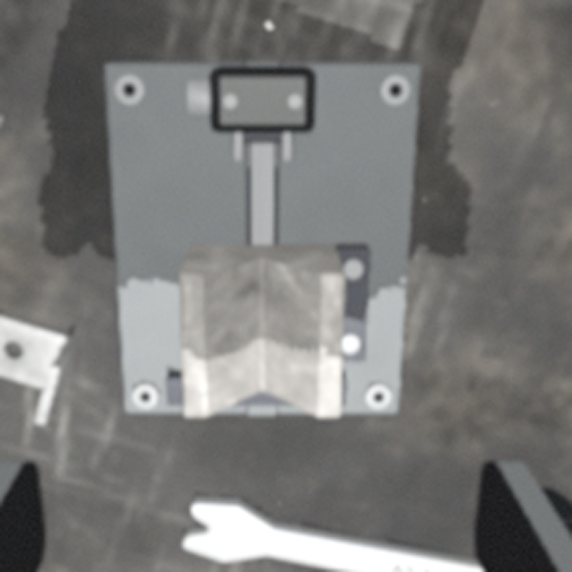

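View pics/s18z.png

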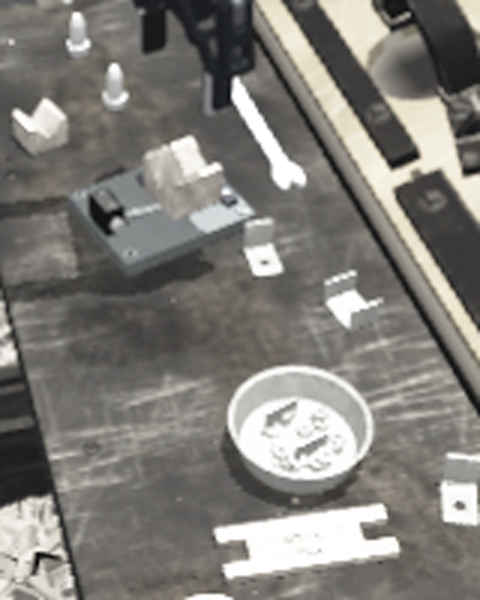

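```bash
python3 - <<'E'
from h import *
w=grab('wrist')
z=lambda x,y:(180+x/2.6,90+y/2.6)
N=onplane(w,[z(106,64),z(420,66),z(399,412),z(126,412)],.014)
th,t,res=fitrect(N,[(-.08,-.049),(-.08,.049),(.04,.049),(.04,-.049)]);print('nest',np.degrees(th),t,res)
P=onplane(w,[z(182,272),z(342,272),z(341,416),z(184,418)],.050)
tb,b,res=fitrect(P,[(-.0225,-.024),(-.0225,.024),(.0225,.024),(.0225,-.024)]);print('blk',np.degrees(tb),res)
Rn=np.array([[np.cos(th),-np.sin(th)],[np.sin(th),np.cos(th)]]);print((b-t)@Rn)
print('edge lens',[np.linalg.norm(P[i]-P[(i+1)%4]).round(4) for i in range(4)])
E
```

```text
nest 15.515800685696071 [0.55811082 0.02831194] [0.00158292 0.00204141 0.00165375 0.00171605]
blk 15.906967665726958 [0.00147997 0.00140183 0.00035201 0.00047538]
[-0.00029573 -0.00037488]
edge lens [np.float64(0.0452), np.float64(0.0451), np.float64(0.0473), np.float64(0.0457)]
```

```bash
python3 - <<'E'
from h import *
c=grab('scene');d=grab('side')
for cam in ('scene','side'):
  cc={'scene':c,'side':d}[cam]
  for o in('pin_a','gauge','l_bracket','dish'):
    for r in eyes.pinpoint(o,cam): print(cam,o,round(r['p'],2),onplane(cc,r['uv'],0).round(3))
s=monitor.state();print(s['time'],s['contact_force'])
print(manip.job_done())
E
```

```text
scene pin_a 0.53 [[0.538 0.274 0.   ]]
scene pin_a 0.41 [[0.542 0.189 0.   ]]
scene gauge 0.75 [[ 0.549 -0.309  0.   ]]
scene l_bracket 0.73 [[ 0.605 -0.046  0.   ]]
scene dish 0.84 [[ 0.571 -0.222  0.   ]]
scene dish 0.75 [[0.54  0.028 0.   ]]
side pin_a 0.5 [[0.525 0.269 0.   ]]
side pin_a 0.46 [[0.555 0.191 0.   ]]
side gauge 0.62 [[ 0.546 -0.301  0.   ]]
side l_bracket 0.49 [[ 0.599 -0.046  0.   ]]
side dish 0.62 [[ 0.568 -0.232  0.   ]]
24.2 [ 0.44087529 -0.82799172 -0.41122285]
the job is handed in; nothing more can be done
None
```

I moved the U-bracket from the nest into the steel dish. I then set the V-block in the nest, eased it against the back stop and the side stop (about 5 N felt at each), lowered it onto the plate and let go. The job was handed in at 24.2 s; it reports no verdict.

**U-bracket:** in the wrist picture after release it lies near the dish centre, about 4 mm off the measured axis.

**V-block:** after release it measured about 0.3 mm and 0.4 mm from home in x and y, with the groove within 0.5° of the nest's x axis. It met the plate at the expected height, so the lever should be held down. I had no direct reading of the lever angle.

**Bystanders:** the two pins, the gauge plate and the L-bracket looked untouched in the pictures. The pins and the L-bracket measured where they did before, within the detection scatter. I never worked out the gauge plate's starting position, so I judged it by eye only. The gripper ended open and clear of everything.

**Checks that disagreed:**
- The scene and side cameras gave positions up to about 15 mm apart, so I placed everything from the wrist camera.
- The last wrist fit had residuals of 1.5–2 mm and put the nest 4 mm from the earlier fit. The block and nest came from the same picture, so their relative position should still hold.

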